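# Open the wide battery box with its release tab

## Robot

A 7-joint arm with a two-finger parallel gripper is mounted at the origin on a cart in front of the work surface, level with it; the furniture and walls round the work are solid. World frame = base frame: x ahead of the robot, y to its left, z up, the work surface at z = 0. Lengths are in mm, angles in rad, forces in N, time in s.
With the tool pointing down it reaches from about 400 to 875 mm from the base axis. Payload 4.4 kg.
Tool frame: the origin (TCP) lies midway between the tips of the shut fingers; the grasp point (between the pads) lies 19 mm behind it; z points along the fingers, y is the line along which they close (so a half turn about z gives the same grasp; the last joint's range is limited). The gripper opens to 85 mm and grips with 20 to 120 N. Pads are 22 mm wide; open, the fingers measure 114 mm over their backs; the gripper's body (76 mm by 85 mm) begins 54 mm behind the grasp point. The pads swing forward as they close: fully open they stand 13 mm farther back than shut.
Start: joints at [1.062, 0.628, 0.038, 1.517, -0.027, 0.996, -0.02], TCP at [278.534, -587.313, 231.313] pointing down, gripper open.
Joint ranges: [-3.06, 3.06], [-0.37, 2.12], [-1.25, 1.32], [0.18, 2.47], [-1.1, 4.24], [0.23, 1.98], [-2.94, 2.94]. Speed limits (rad/s): [2.57, 2.57, 3.14, 3.14, 3.14, 3.14, 3.14].

## Interface

Orientations are given as [roll, pitch, yaw] about the fixed x, y, z axes, in that order (R = Rz(yaw) Ry(pitch) Rx(roll)).
In Python, from cell import telemetry, eyes, ctrl, finder gives the robot as it stands.
- The arm moves only by the tool move_arm, never from a script. Its argument "steps" is a list of rows, each a list of 7 numbers: the turn, a rotation vector about the world's x, y, z in degrees, then the shift along the world's x, y, z in m, then the finger opening in m, from 0 to 0.0854. A call has 1 to 5 rows; each row shifts and turns the commanded pose from where the row before left it; what a row does not reach is not made up. A row lasts 1/10 s, in which the tool goes at most 50 mm and 8.59 degrees, less where a joint would pass 70% of its speed; a pose out of reach is approached as far as the arm can. A call with a gripper value outside its range is refused whole. The fingers move at their own pace and stop on an object; the grip force is fixed at half the most. Time passes only in rows, so rows that do not move let the fingers close. It gives the time, the measured TCP pose, the force, the opening and the grip force at its end, in the units of the state.
- telemetry.read_state(): the state, without advancing time (a new reading comes with each control period).
- eyes.get_image(name): name is "scene" or "top" or "wrist"; returns (picture, depth): 480x640x3 uint8, blue, green, red; 480x640 float32, mm along the optical axis (not along the pixel's ray), 0 where there is no reading.
- eyes.calibration(name): a dict with "fx", "fy", "cx", "cy" (pixels), "position" and "attitude" of the camera in the world. Camera axes: x right, y down, z forward; pixel columns grow to the right and rows downward; lengths in mm; the calibration is good to about 2 mm. The wrist camera is an equidistant fisheye: a pixel r from the principal point sees the ray r / f radians off the axis. A picture is of the moment at which its call begins: read the wrist's pose just before it. calibration takes no time and is no camera call; for the wrist camera it gives the pose at the moment of the call.
- ctrl.finish_job(): hands the job in; it is judged then, once.
Trained networks look in the newest picture that a camera, given by its name, has taken for a name from the list of things; names that differ only in an ending like _2 or _b are one class to them, and where a whole thing is asked for, a point or a joint stands for the part that bears it (a point fixed in the world has none). Each returns a list of dicts, best first, with "confidence" (0 to 1); they miss things now and then, are a little off and sometimes report something else, mostly with a low value. They report only what shows in the picture. A call takes as long as a camera call.
- finder.boxes_of(camera, name): "location" ([x, y, z] in mm, in the coordinates of the camera as it stood for that picture, good to about 4 mm: the middle of the surface that is visible of it).
- finder.cut_out(camera, name): "mask" (480x640 bool, what is visible of it).
- finder.pinpoint(camera, name): "location" ([x, y, z] in mm, in the coordinates of the camera as it stood for that picture, good to about 4 mm: a listed point, or the origin of a listed thing).
The state is a dict: "clock": time; "qpos": joint angles; "qd": joint speeds; "tau": joint torques, N m; "eef_pos": TCP position; "tool_rot": TCP orientation; "force": force on the tool from outside, world axes, zero at the start; "torque": the same for the moment, N m; "width": finger opening in mm; "gripper_force": force on a finger pad.
Only numpy, scipy, OpenCV 4.12 (cv2) and the standard library are available. Lean on these libraries where they do the work, as an engineer would, in place of code of your own. Each camera call takes 0.05 s, during which the arm holds its last target. There are 200 camera calls.

## Task

Open the wider of the two battery boxes so that its cells can be changed: press down its release tab until the sprung lid lifts by itself, then push the lid back until it is fully open against its stop. Use only the fingertips or the outside of the fingers, gently; grip and lift nothing, leave the narrow box shut and everything else where it lies, and finish clear of everything.

Things in the scene. Friction and masses are not known exactly. Their poses are not given: they have to be found in the camera images.
- wide_box: The wide battery box: grey plastic case 100 mm deep (x) by 130 mm wide (y) by 46 mm high with a 5 mm thick flat lid on top, screwed to the desk. Origin: centre of its underside. Its x axis points from the release tab (front, robot side) to the lid's hinge (far side), z up. It stands at either of two places, yaw within about 0.3 rad of the robot's x axis.
- wide_box_tab_pad (a point): Centre of the upper face of the wide box's black release tab, where it is pressed straight down: 30 mm ahead of the tab's pivot, 90 mm ahead (-x) of the box's centre and 35 mm above the desk when untouched. The tab plate is 30 mm wide (y) and reaches 10 mm beyond this point to the front and 18 mm to the back, where a hook 22 mm wide stands up to 56 mm above the desk and holds the lid's front edge.
- wide_box_tab (a joint): Angle of the wide box's tab: 0 untouched, 0.28 pressed to its stop (pad about 8 mm lower). The hook lets the lid go at about 0.17 (pad 5 mm lower); that takes about 4 N on the pad and full travel about 6 N. The tab springs back when let go.
- wide_box_lid (a joint): Angle of the wide box's lid: 0 shut and latched; when the tab is pressed a spring under the lid raises it in about one second to about 1.1 and no further; 1.75 is fully open against the stop, leaning a little back past upright. The hinge is slightly stiff, so the lid stays where it is left, and needs only 1 to 4 N at the edge to push (the edge rubs on the finger).
- wide_box_lid_edge (a point): Middle of the free (front) edge of the wide box's lid, 102 mm from the hinge line; the lid is a plate 4 mm thick, 130 mm wide. The hinge line is parallel to the box's y axis, 50 mm behind (+x) the box's centre and 46 mm above the desk. At 1.1 the edge is about 138 mm above the desk and right above the box's centre, at upright 148 mm. A finger pointing down with its tip about 118 mm above the desk can push the lid from the front along the box's +x axis right to the stop.
- narrow_box: The narrow battery box: the same as the wide box in every part, but 80 mm wide (y). Same axes and origin. To be left shut.
- narrow_box_tab (a joint): Angle of the narrow box's tab, as for the wide box. To be left at 0.
- narrow_box_lid (a joint): Angle of the narrow box's lid, as for the wide box. To be left at 0.
- cell_a: Loose round battery cell 14 mm thick, 51 mm long, lying left of the wide box. Origin on its underside. To be left alone.
- cell_b: Loose round battery cell 14 mm thick, 51 mm long, lying left of the narrow box. Origin on its underside. To be left alone.
- screw_tin: Loose open tin with screws, 50x72x22 mm, at the desk's front edge. Origin centre of its underside. To be left alone.
- remote: Loose remote control, 125x42x17 mm, at the desk's front edge. Origin centre of its underside. To be left alone.
- pliers: Loose pliers, 53x170x12 mm, at the desk's front edge. Origin centre of the underside. To be left alone.
- solder_spool: Loose solder spool, 56 mm in diameter, 40 mm high, behind the boxes. Origin centre of its underside. To be left alone.

How it is judged:
By the outcome, as a careful person would: the job done as asked, in the order asked, and still so for the second after the job is handed in, with the robot touching nothing.
It also fails if it takes over 35 s, if anything falls off the work surface, if the arm or the gripper's body presses on something with over 40 N, if the wrist force passes 120 N, or if a joint passes its speed limit or range.

## Working session

There is one attempt and no reset: what is moved stays moved. The work goes in short steps, Python scripts to look and compute and a tool call to move; the robot and the scene stay as the last step left them, time stands still between calls to the robot, and variables do not carry over. Pictures are saved under pics/ and viewed, at most 10 in all, crops included, and the job is handed in when it is done.

Besides the shell and the picture viewer there is one more tool, called as name(argument=value, ...), one argument or row to a line, values as JSON. move_arm: Moves the arm, as the interface text tells. Its arguments: {"type":"object","properties":{"steps":{"type":"array"}},"required":["steps"]}

```bash
mkdir -p pics; cat > h.py <<'E'
import numpy as np, cv2
from scipy.spatial.transform import Rotation as R
from cell import telemetry, eyes, ctrl, finder
def cam(n):
    c=eyes.calibration(n); a=np.array(c["attitude"],float)
    M=a if a.shape==(3,3) else R.from_euler('xyz',a).as_matrix()
    return c,M,np.array(c["position"],float)
def w(n,p):
    c,M,t=cam(n); return M@np.array(p)+t
E
python3 - <<'E'
from h import *
print(telemetry.read_state()); 
for n in("top","scene"):
    print(eyes.calibration(n))
    im,d=eyes.get_image(n); cv2.imwrite(f"pics/{n}1.png",im)
    for k in("wide_box","narrow_box","wide_box_tab_pad","wide_box_lid_edge","cell_a","solder_spool","screw_tin","remote","pliers"):
        print(n,k,[(w(n,o["location"]).round(),round(o["confidence"],2)) for o in finder.pinpoint(n,k)[:3]])
E
```

```text
{'clock': 0.0, 'qpos': array([ 1.06218411,  0.62933382,  0.03844658,  1.51836473, -0.02697814,
        0.99632607, -0.01995189]), 'qd': array([ 9.07991543e-04, -3.38580586e-06, -4.01039712e-04, -2.02984767e-04,
        2.48092845e-04, -1.71729623e-04, -8.49454062e-04]), 'tau': array([ 2.48869592e-04, -5.63411880e+01,  1.22626193e+00, -1.93443114e+01,
        1.10197012e-02,  1.05005069e-02,  6.85685407e-06]), 'eef_pos': array([ 278.26054634, -586.72836458,  230.39822205]), 'tool_rot': array([-3.13967938e+00,  4.57312534e-05,  4.42868598e-01]), 'force': array([ 0.49496654, -0.05687067,  0.20699761]), 'torque': array([-0.00045188, -0.00823373,  0.00989454]), 'gripper_force': 0.0, 'width': 85.25355586717515}
{'fx': 583.5871298107301, 'fy': 583.5871298107301, 'cx': 316.54638535909146, 'cy': 240.35583489383174, 'position': array([ 468.55579465,  261.05661815, 1032.42768325]), 'attitude': array([-3.07335226e+00, -2.24454425e-03, -1.57323950e+00])}
top wide_box [(array([504., 356.,  -2.]), 0.95)]
top narrow_box [(array([595.,  86.,  -3.]), 0.92), (array([411., 346.,  37.]), 0.69)]
top wide_
[... 489 characters left out ...]
2985, 'cy': 244.01548413328317, 'position': array([143.43953271, 716.09200494, 680.96621877]), 'attitude': array([-2.36824252, -0.01332466, -2.42720016])}
scene wide_box [(array([498., 355.,  -1.]), 0.88)]
scene narrow_box [(array([589.,  86.,  -1.]), 0.86)]
scene wide_box_tab_pad [(array([411., 343.,  32.]), 0.58)]
scene wide_box_lid_edge [(array([450., 348.,  49.]), 0.9)]
scene cell_a [(array([464., 449.,   2.]), 0.76), (array([582., 159.,  -4.]), 0.74)]
scene solder_spool [(array([716., 267.,  -2.]), 0.61)]
scene screw_tin [(array([345., 420.,  -2.]), 0.62), (array([464., 447.,  -1.]), 0.38)]
scene remote [(array([335., 282.,  -2.]), 0.77)]
scene pliers [(array([341., 107.,  -2.]), 0.84)]
```

View pics/top1.png

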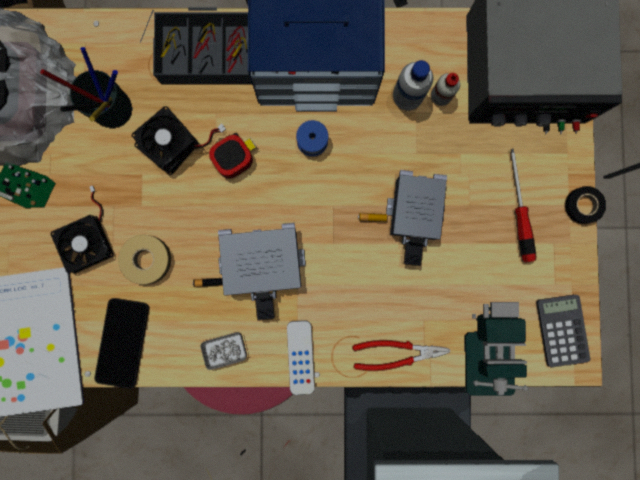

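View pics/scene1.png

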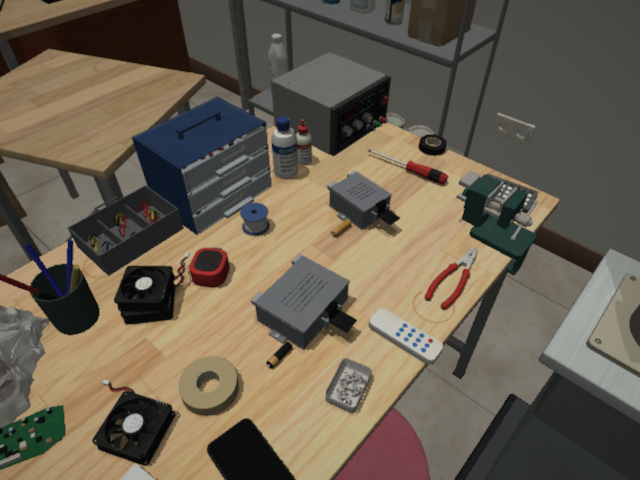

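The wide box is at top-image (260,262), in the left place, with its tab at (265,305) facing the robot. The narrow box is at (418,207). Next I'll measure the wide box's pose more exactly from depth.

```bash
cat >> h.py <<'E'
def cloud(n,d):
    c,M,t=cam(n); v,u=np.mgrid[:480,:640]
    return np.dstack([(u-c["cx"])/c["fx"]*d,(v-c["cy"])/c["fy"]*d,d])@M.T+t
E
python3 - <<'E'
from h import *
for n in("top","scene"):
    im,d=eyes.get_image(n); P=cloud(n,d); q=P[d>0]
    s=q[(q[:,2]>43)&(q[:,2]<60)&(abs(q[:,0]-500)<110)&(abs(q[:,1]-355)<110)]
    print(n,len(s),np.median(s[:,2]),cv2.minAreaRect(s[:,:2].astype(np.float32)))
    m=finder.cut_out(n,"wide_box_tab_pad")
    for o in m[:2]:
        k=P[o["mask"]&(d>0)]; print("tab",o["confidence"],len(k),k.mean(0),k.min(0),k.max(0))
    # heights along tab axis
    r=q[(abs(q[:,1]-347)<8)&(q[:,0]>390)&(q[:,0]<470)]
    for x in range(390,470,5):
        z=r[(r[:,0]>=x)&(r[:,0]<x+5),2]; print(x,z.mean().round(1) if len(z) else None,end='; ')
    if n=="top":
        for nm,(x0,x1,y0,y1) in {"corr":(350,620,-600,330)}.items():
            z=q[(q[:,0]>x0)&(q[:,0]<x1)&(q[:,1]>y0)&(q[:,1]<y1)]; print(nm,z.max(0), z[z[:,2].argmax()])
c,M,t=cam("wrist"); s=telemetry.read_state(); T=R.from_euler('xyz',s["tool_rot"]).as_matrix()
print("wristcam in tool",T.T@(t-s["eef_pos"]),"toolx",T[:,0])
E
```

```text
top 4907 50.84963792603094 ((499.3960876464844, 355.7376708984375), (122.64188385009766, 130.66659545898438), 5.39276647567749)
tab 0.91 474 [425.59021237 347.65371507  37.63559061] [400.87705218 332.87819975  -2.92622795] [449.19239102 364.11981305  58.87863226]
390 -0.9; 395 -0.9; 400 29.7; 405 34.5; 410 34.8; 415 35.4; 420 34.7; 425 34.9; 430 34.5; 435 40.9; 440 53.8; 445 41.0; 450 51.0; 455 51.3; 460 51.1; 465 50.9; corr [619.99909691 329.99447549 108.12627889] [383.52190626 -46.38999613 108.12627889]
scene 4068 50.04934493944853 ((496.0494079589844, 354.6540832519531), (123.26689147949219, 132.59164428710938), 6.154192924499512)
tab 0.59 480 [423.28522273 349.30297342  38.10865197] [3.98153385e+02 3.28248726e+02 1.31564070e-01] [446.39966261 363.8224868   57.41880408]
390 -1.4; 395 4.8; 400 16.8; 405 16.8; 410 19.1; 415 18.9; 420 18.5; 425 17.2; 430 23.0; 435 38.7; 440 33.1; 445 34.7; 450 44.9; 455 49.8; 460 49.9; 465 49.8; wristcam in tool [ 6.73186707e+01  1.21756087e-01 -1.42905008e+02] toolx [9.03549242e-01 4.28484265e-01 3.03342944e-05]
```

Yaw is about 0.10 and the pad is at about (411, 346, 35). The way across is clear at z 230 (highest object 108). I'll swing along an arc, shutting the fingers and turning tool x toward the robot so the wrist camera stays away from the lid.

move_arm(
  steps=[
    [0, 0, 6.4, 0.0354, 0.0304, 0, 0],
    [0, 0, 6.4, 0.0354, 0.0304, 0, 0],
    [0, 0, 6.4, 0.0354, 0.0304, 0, 0],
    [0, 0, 6.4, 0.0354, 0.0304, 0, 0],
    [0, 0, 6.4, 0.0354, 0.0304, 0, 0],
  ],
)

```text
clock: 1.7
eef_pos: [456.8, -434.1, 231.5]
tool_rot: [3.141, 0.0, 1.006]
force: [0.2, -0.5, 0.6]
width: 12.2
gripper_force: 0.0
```

move_arm(
  steps=[
    [0, 0, 6.4, 0.0204, 0.0402, 0, 0],
    [0, 0, 6.4, 0.0204, 0.0402, 0, 0],
    [0, 0, 6.4, 0.0204, 0.0402, 0, 0],
    [0, 0, 6.4, 0.0204, 0.0402, 0, 0],
    [0, 0, 6.4, 0.0204, 0.0402, 0, 0],
  ],
)

```text
clock: 2.2
eef_pos: [558.2, -232.8, 231.5]
tool_rot: [3.141, 0.0, 1.564]
force: [1.3, -1.1, 0.6]
width: -0.1
gripper_force: 0.0
```

move_arm(
  steps=[
    [0, 0, 6.4, 0.0054, 0.043, 0, 0],
    [0, 0, 6.4, 0.0054, 0.043, 0, 0],
    [0, 0, 6.4, 0.0054, 0.043, 0, 0],
    [0, 0, 6.4, 0.0054, 0.043, 0, 0],
    [0, 0, 6.4, 0.0054, 0.043, 0, 0],
  ],
)

```text
clock: 2.7
eef_pos: [584.7, -17.8, 231.5]
tool_rot: [3.141, 0.0, 2.123]
force: [1.3, -0.3, 0.5]
width: 0.2
gripper_force: 0.0
```

move_arm(
  steps=[
    [0, 0, 6.4, -0.0101, 0.0405, 0, 0],
    [0, 0, 6.4, -0.0101, 0.0405, 0, 0],
    [0, 0, 6.4, -0.0101, 0.0405, 0, 0],
    [0, 0, 6.4, -0.0101, 0.0405, 0, 0],
    [0, 0, 6.4, -0.0101, 0.0405, 0, 0],
  ],
)

```text
clock: 3.2
eef_pos: [533.6, 184.6, 231.5]
tool_rot: [3.141, 0.001, 2.681]
force: [0.2, 0.1, 0.0]
width: -0.1
gripper_force: 0.0
```

move_arm(
  steps=[
    [0, 0, 6.4, -0.0258, 0.0322, 0, 0],
    [0, 0, 6.4, -0.0258, 0.0322, 0, 0],
    [0, 0, 6.4, -0.0258, 0.0322, 0, 0],
    [0, 0, 6.4, -0.0258, 0.0322, 0, 0],
    [0, 0, 6.4, -0.0258, 0.0322, 0, 0],
  ],
)

```text
clock: 3.7
eef_pos: [404.2, 345.2, 231.5]
tool_rot: [3.142, 0.001, -3.044]
force: [-0.3, 0.1, 0.4]
width: 0.3
gripper_force: 0.0
```

```bash
python3 - <<'E'
from h import *
print(telemetry.read_state()["eef_pos"])
c,M,t=cam("wrist"); im,d=eyes.get_image("wrist"); cv2.imwrite("pics/w1.png",im)
for k in("wide_box_tab_pad","wide_box_lid_edge","wide_box"):
    print(k,[((M@o["location"]+t).round(1),round(o["confidence"],2)) for o in finder.pinpoint("wrist",k)[:2]])
E
```

```text
[404.17961206 345.2001138  231.53173581]
wide_box_tab_pad [(array([411.8, 346.7,  32.7]), 0.95), (array([4.621e+02, 4.522e+02, 3.000e-01]), 0.18)]
wide_box_lid_edge [(array([447.8, 349.6,  45.7]), 0.97)]
wide_box [(array([499.7, 356.5,   2.9]), 0.7), (array([349. , 419. ,   2.2]), 0.23)]
```

View pics/w1.png

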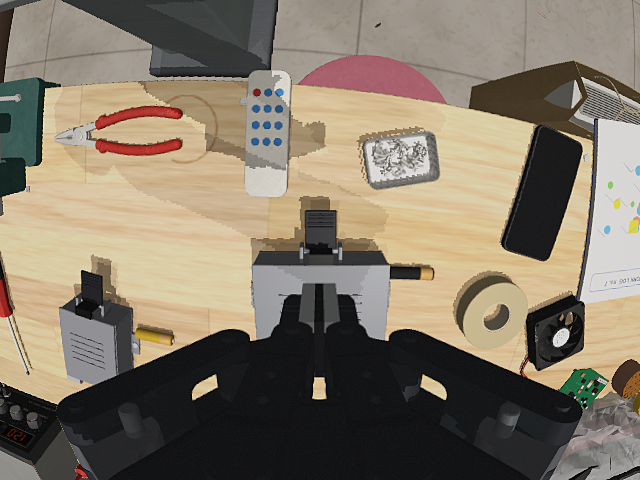

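The wrist picture shows the tab at (320,230) in front of the wide box, aligned with the shut fingers. The pad comes out at (411.5, 346.5). I'll descend to just above it, then press slowly.

move_arm(
  steps=[
    [0, 0, 0, 0.004, 0.001, -0.04, 0],
    [0, 0, 0, 0, 0, -0.045, 0],
    [0, 0, 0, 0, 0, -0.045, 0],
    [0, 0, 0, 0, 0, -0.035, 0],
    [0, 0, 0, 0, 0, -0.015, 0],
  ],
)

```text
clock: 4.4
eef_pos: [409.4, 341.5, 47.9]
tool_rot: [-3.137, -0.003, -3.052]
force: [-1.1, -0.2, 1.1]
width: 0.1
gripper_force: 0.0
```

move_arm(
  steps=[
    [0, 0, 0, 0, 0, -0.006, 0],
    [0, 0, 0, 0, 0, -0.005, 0],
    [0, 0, 0, 0, 0, -0.003, 0],
    [0, 0, 0, 0, 0, -0.002, 0],
    [0, 0, 0, 0, 0, -0.002, 0],
  ],
)

```text
clock: 4.9
eef_pos: [409.6, 345.4, 34.1]
tool_rot: [3.141, 0.001, -3.048]
force: [-0.4, -0.5, 2.5]
width: -0.4
gripper_force: 1.5
```

move_arm(
  steps=[
    [0, 0, 0, 0, 0, -0.0015, 0],
    [0, 0, 0, 0, 0, -0.0015, 0],
    [0, 0, 0, 0, 0, -0.0015, 0],
    [0, 0, 0, 0, 0, -0.001, 0],
    [0, 0, 0, 0, 0, 0, 0],
  ],
)

```text
clock: 5.4
eef_pos: [409.3, 345.4, 28.1]
tool_rot: [3.141, 0.001, -3.048]
force: [-0.8, -1.0, 6.6]
width: 0.0
gripper_force: 3.0
```

```bash
cat > lid.py <<'E'
from h import *
print(telemetry.read_state()["eef_pos"].round(1),telemetry.read_state()["force"].round(1))
u=np.array([np.cos(.1),np.sin(.1)]);v=np.array([-u[1],u[0]])
for n in("top","scene"):
    im,d=eyes.get_image(n); P=cloud(n,d)
    q=P[d>0]; q=q[(np.abs(q[:,:2]-[500,356])<150).all(1)]
    a=(q[:,:2]-[500,356])@u; b=(q[:,:2]-[500,356])@v
    k=(abs(b)<60)&(abs(b)>35)&(a>-60)&(a<110); h=50-a[k]; z=q[k,2]-46
    f=z>15
    if f.sum(): print(n,"pts",f.sum(),"maxz",(z[f].max()+46).round(1),"angle med",np.median(np.arctan2(z[f],h[f])).round(3))
    else: print(n,"no raised lid")
E
python3 lid.py
```

```text
[409.3 345.4  28.1] [-0.8 -1.   6.6]
top pts 1440 maxz 465.7 angle med 0.621
scene pts 603 maxz 388.0 angle med 0.641
```

move_arm(
  steps=[
    [0, 0, 0, 0, 0, 0, 0],
    [0, 0, 0, 0, 0, 0, 0],
    [0, 0, 0, 0, 0, 0, 0],
    [0, 0, 0, 0, 0, 0, 0],
    [0, 0, 0, 0, 0, 0, 0],
  ],
)

```text
clock: 6.0
eef_pos: [409.3, 345.4, 28.2]
tool_rot: [3.141, 0.001, -3.048]
force: [-1.1, -1.3, 6.0]
width: 0.1
gripper_force: 3.0
```

move_arm(
  steps=[
    [0, 0, 0, 0, 0, 0.005, 0],
    [0, 0, 0, 0, 0, 0.01, 0],
    [0, 0, 0, 0, 0, 0.02, 0],
    [0, 0, 0, 0, 0, 0.03, 0],
    [0, 0, 0, 0, 0, 0.025, 0],
  ],
)

```text
clock: 6.5
eef_pos: [408.7, 345.2, 119.2]
tool_rot: [3.141, -0.001, -3.048]
force: [0.4, -0.3, 0.1]
width: 0.3
gripper_force: 0.0
```

```bash
cat >> lid.py <<'E'
    cv2.imwrite(f"pics/{n}_{telemetry.read_state()['clock']:.2f}.png",im)
E
python3 lid.py; ls pics
```

```text
[408.7 345.2 119.2] [ 0.4 -0.3  0.1]
top pts 832 maxz 540.0 angle med 1.207
scene pts 152 maxz 139.0 angle med 1.093
scene1.png
scene_6.60.png
top1.png
top_6.55.png
w1.png
```

The lid has popped to about 1.1. Next I'll push it along the box's +x axis at z≈118, starting with the free approach.

move_arm(
  steps=[
    [0, 0, 0, 0.0199, 0.002, -0.001, 0],
    [0, 0, 0, 0.0249, 0.0025, 0, 0],
    [0, 0, 0, 0.0199, 0.002, 0, 0],
    [0, 0, 0, 0.01, 0.001, 0, 0],
    [0, 0, 0, 0.005, 0.0005, 0, 0],
  ],
)

```text
clock: 7.1
eef_pos: [489.0, 352.7, 116.2]
tool_rot: [-3.141, -0.001, -3.049]
force: [-0.0, -0.1, 0.2]
width: -0.4
gripper_force: 0.0
```

move_arm(
  steps=[
    [0, 0, 0, 0.007, 0.0007, 0, 0],
    [0, 0, 0, 0.007, 0.0007, 0, 0],
    [0, 0, 0, 0.007, 0.0007, 0, 0],
    [0, 0, 0, 0.007, 0.0007, 0, 0],
    [0, 0, 0, 0.007, 0.0007, 0, 0],
  ],
)

```text
clock: 7.6
eef_pos: [524.2, 356.8, 116.9]
tool_rot: [3.142, 0.0, -3.048]
force: [-0.5, -0.5, 0.1]
width: -0.1
gripper_force: 0.2
```

move_arm(
  steps=[
    [0, 0, 0, 0.006, 0.0006, 0, 0],
    [0, 0, 0, 0.006, 0.0006, 0, 0],
    [0, 0, 0, 0.004, 0.0004, 0, 0],
    [0, 0, 0, 0.003, 0.0003, 0, 0],
    [0, 0, 0, 0.002, 0.0002, 0, 0],
  ],
)

```text
clock: 8.1
eef_pos: [544.8, 358.7, 116.7]
tool_rot: [-3.141, -0.0, -3.048]
force: [-0.7, -1.6, -1.7]
width: -0.3
gripper_force: 0.2
```

```bash
python3 lid.py; ls pics
```

```text
[544.8 358.7 116.7] [-0.7 -1.6 -1.7]
top pts 3415 maxz 575.8 angle med 1.51
scene pts 3678 maxz 505.2 angle med 1.51
scene1.png
scene_6.60.png
scene_8.20.png
top1.png
top_6.55.png
top_8.15.png
w1.png
```

move_arm(
  steps=[
    [0, 0, 0, 0.002, 0.0002, 0, 0],
    [0, 0, 0, 0.002, 0.0002, 0, 0],
    [0, 0, 0, 0.001, 0.0001, 0, 0],
    [0, 0, 0, 0.001, 0.0001, 0, 0],
    [0, 0, 0, 0, 0, 0, 0],
  ],
)

```text
clock: 8.7
eef_pos: [550.9, 359.4, 116.8]
tool_rot: [3.142, 0.0, -3.048]
force: [-0.2, 0.0, 0.5]
width: -0.1
gripper_force: 0.0
```

move_arm(
  steps=[
    [0, 0, 0, 0.001, 0.0001, 0, 0],
    [0, 0, 0, 0.001, 0.0001, 0, 0],
    [0, 0, 0, 0.001, 0.0001, 0, 0],
    [0, 0, 0, 0.001, 0.0001, 0, 0],
  ],
)

```text
clock: 9.1
eef_pos: [554.8, 359.8, 116.8]
tool_rot: [-3.142, -0.0, -3.048]
force: [-1.6, -0.5, -0.9]
width: 0.0
gripper_force: 0.9
```

```bash
python3 lid.py; cd pics; python3 -c "
import cv2,glob
f=sorted(glob.glob('scene_*'),key=lambda s:float(s[6:-4]))[-1]
cv2.imwrite('crop1.png',cv2.resize(cv2.imread(f)[120:400,180:480],None,fx=2,fy=2))"
```

```text
[554.8 359.8 116.8] [-1.6 -0.5 -0.9]
top pts 3438 maxz 574.1 angle med 1.527
scene pts 3785 maxz 505.7 angle med 1.54
```

View pics/crop1.png

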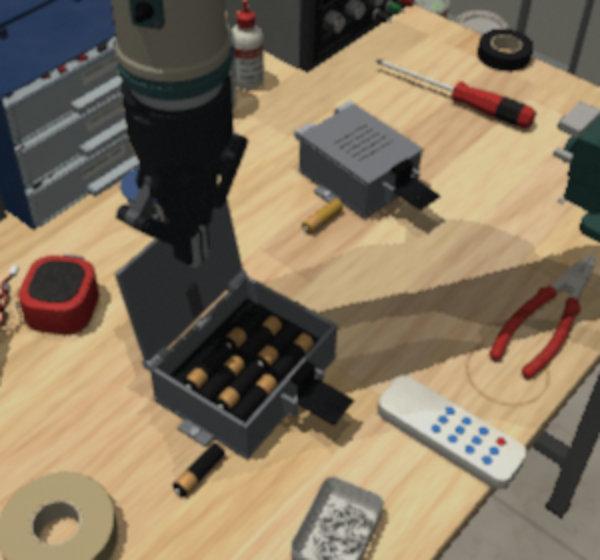

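The picture shows the lid slightly past upright with the finger at (195,250) against it. The narrow box and loose items are untouched. I'll keep pushing gently until the stop shows in the force.

move_arm(
  steps=[
    [0, 0, 0, 0.001, 0.0001, 0, 0],
    [0, 0, 0, 0.001, 0.0001, 0, 0],
    [0, 0, 0, 0.001, 0.0001, 0, 0],
  ],
)

```text
clock: 9.5
eef_pos: [555.2, 359.8, 116.6]
tool_rot: [-3.14, -0.005, -3.047]
force: [-7.9, -1.9, 4.4]
width: 0.3
gripper_force: 4.4
```

move_arm(
  steps=[
    [0, 0, 0, 0.001, 0.0001, 0, 0],
    [0, 0, 0, 0.001, 0.0001, 0, 0],
  ],
)

```text
clock: 9.7
eef_pos: [555.4, 359.9, 116.6]
tool_rot: [-3.139, -0.008, -3.046]
force: [-12.2, -2.6, 6.8]
width: 0.2
gripper_force: 6.5
```

move_arm(
  steps=[
    [0, 0, 0, 0.001, 0.0001, 0, 0],
    [0, 0, 0, 0, 0, 0, 0],
  ],
)

```text
clock: 9.9
eef_pos: [555.4, 360.0, 116.6]
tool_rot: [-3.139, -0.009, -3.046]
force: [-11.7, -3.8, 7.7]
width: -0.0
gripper_force: 6.9
```

It's firmly against the stop: the force is rising and the finger no longer advances. Backing away.

move_arm(
  steps=[
    [0, 0, 0, -0.006, -0.0006, 0, 0],
    [0, 0, 0, -0.015, -0.0015, 0, 0],
    [0, 0, 0, -0.03, -0.003, 0, 0],
    [0, 0, 0, -0.04, -0.004, 0, 0],
    [0, 0, 0, -0.04, -0.004, 0.02, 0],
  ],
)

```text
clock: 10.4
eef_pos: [428.5, 345.9, 135.2]
tool_rot: [-3.14, -0.002, -3.049]
force: [-0.8, 0.7, 1.0]
width: -0.0
gripper_force: 0.0
```

move_arm(
  steps=[
    [0, 0, 0, -0.01, -0.02, 0.03, 0],
    [0, 0, 0, 0, -0.03, 0.03, 0],
    [0, 0, 0, 0, -0.03, 0.03, 0],
    [0, 0, 0, 0, -0.02, 0.01, 0],
    [0, 0, 0, 0, 0, 0, 0],
  ],
)

```text
clock: 10.9
eef_pos: [421.8, 244.8, 238.4]
tool_rot: [-3.14, 0.005, -3.052]
force: [-0.3, 0.2, -1.0]
width: 0.3
gripper_force: 0.0
```

```bash
cat > chk.py <<'E'
from h import *
s=telemetry.read_state(); print(s["clock"],s["eef_pos"].round(1),s["force"].round(1))
u=np.array([np.cos(.1),np.sin(.1)]);v=np.array([-u[1],u[0]])
n="scene"; im,d=eyes.get_image(n); q=cloud(n,d)[d>0]
a=(q[:,:2]-[500,356])@u; b=(q[:,:2]-[500,356])@v; z=q[:,2]
k=(abs(b)<58)&(a>25)&(a<100)&(z>65)&(z<140)
p=np.polyfit(z[k],a[k],1); r=a[k]-np.polyval(p,z[k]); g=abs(r)<5
p=np.polyfit(z[k][g],a[k][g],1); print(k.sum(),g.sum(),"angle",np.pi/2+np.arctan(p[0]),"a at 46",np.polyval(p,46))
for o in ("narrow_box","cell_a","remote","screw_tin","solder_spool","pliers"):
    print(o,[(w(n,x["location"]).round(),round(x["confidence"],2)) for x in finder.pinpoint(n,o)[:2]])
cv2.imwrite("pics/end.png",im)
E
python3 chk.py
```

```text
10.9 [421.8 244.8 238.4] [-0.3  0.2 -1. ]
2018 2011 angle 1.7553369351805466 a at 46 50.080708800089866
narrow_box []
cell_a [(array([713., 266.,  -0.]), 0.72), (array([463., 447.,   0.]), 0.66)]
remote [(array([333., 286.,  -2.]), 0.91)]
screw_tin [(array([346., 421.,   1.]), 0.62)]
solder_spool [(array([717., 264.,  -1.]), 0.68)]
pliers [(array([337., 109.,  -3.]), 0.63)]
```

View pics/end.png

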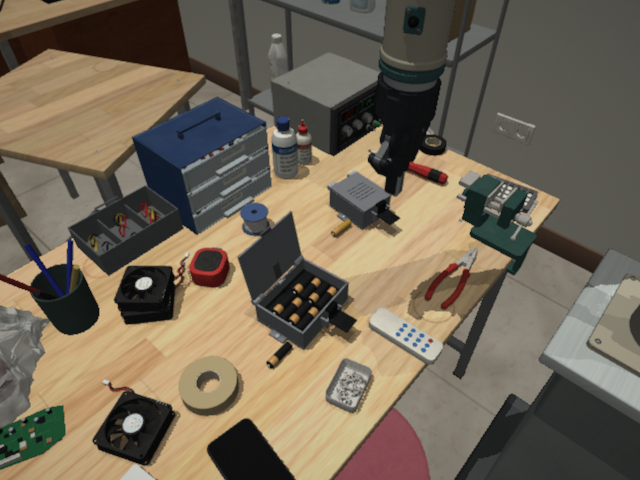

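The wide box's lid, at (270,255), is fully open with a measured angle of 1.755. The narrow box at (362,198) is shut, the loose items haven't moved, and the arm is clear.

```bash
python3 -c "
from cell import ctrl; print(ctrl.finish_job())"
```

```text
the job is handed in; nothing more can be done
None
```

The wide battery box is open with its lid against the stop (measured angle 1.755 rad), the narrow box is shut, nothing else was moved, and the job was handed in at about 11 s with the arm clear.

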